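# Press the cassette lids shut and light the viewing panel

### The job

Two of the three green cassettes in the smoked tray have lids standing ajar: press those lids down until all three are fully shut, leaving every cassette flat in its bay. Then push the white-bar end of the black rocker switch fully down to turn on the viewing panel under the tray, so that the closed cassettes can be checked. Leave everything else on the worktop where it is.

Things in the scene. Friction and masses are not known exactly. Their poses are not given: they have to be found in the camera images.
- cassette_a: loose green tissue cassette 75 x 52 mm, 16 mm high with its lid shut, lying in a bay of the smoked tray (2 mm play all round, bay floor 4 mm and tray walls 14 mm above the worktop). Origin: centre of its underside. x runs along its 75 mm length from the hinge end to the end where the lid opens, z up. The three cassettes look alike, lie side by side 64 mm apart along the tray's y and point the same way; which is in which bay varies
- lid_a (a joint): hinge angle of the lid of cassette_a, rad: 0 is fully shut and flush, positive is ajar. Two lids start ajar, lid_a and lid_b (0.25 to 0.5), lid_c starts shut. The hinge is stiff: the lid stays at whatever angle it is left, and about 3 N straight down near its free edge moves it, until it stops hard when shut. Hinge line: 36.5 mm behind the cassette's centre (-x), 13 mm above its underside
- lid_a_press (a point): point on the top face of the lid of cassette_a, on its centre line, 13 mm in from the free edge and 60 mm from the hinge; moves with the lid. The lid is 73 x 50 x 3 mm. When shut this point is 23.5 mm ahead (+x) of the cassette's origin and 16 mm above its underside, 20 mm above the worktop
- cassette_b: loose green tissue cassette 75 x 52 mm, 16 mm high with its lid shut, lying in a bay of the smoked tray (2 mm play all round, bay floor 4 mm and tray walls 14 mm above the worktop). Origin: centre of its underside. x runs along its 75 mm length from the hinge end to the end where the lid opens, z up. The three cassettes look alike, lie side by side 64 mm apart along the tray's y and point the same way; which is in which bay varies
- lid_b (a joint): hinge angle of the lid of cassette_b, rad: 0 is fully shut and flush, positive is ajar. Two lids start ajar, lid_a and lid_b (0.25 to 0.5), lid_c starts shut. The hinge is stiff: the lid stays at whatever angle it is left, and about 3 N straight down near its free edge moves it, until it stops hard when shut. Hinge line: 36.5 mm behind the cassette's centre (-x), 13 mm above its underside
- lid_b_press (a point): point on the top face of the lid of cassette_b, on its centre line, 13 mm in from the free edge and 60 mm from the hinge; moves with the lid. The lid is 73 x 50 x 3 mm. When shut this point is 23.5 mm ahead (+x) of the cassette's origin and 16 mm above its underside, 20 mm above the worktop
- cassette_c: loose green tissue cassette 75 x 52 mm, 16 mm high with its lid shut, lying in a bay of the smoked tray (2 mm play all round, bay floor 4 mm and tray walls 14 mm above the worktop). Origin: centre of its underside. x runs along its 75 mm length from the hinge end to the end where the lid opens, z up. The three cassettes look alike, lie side by side 64 mm apart along the tray's y and point the same way; which is in which bay varies
- lid_c (a joint): hinge angle of the lid of cassette_c, rad: 0 is fully shut and flush, positive is ajar. Two lids start ajar, lid_a and lid_b (0.25 to 0.5), lid_c starts shut. The hinge is stiff: the lid stays at whatever angle it is left, and about 3 N straight down near its free edge moves it, until it stops hard when shut. Hinge line: 36.5 mm behind the cassette's centre (-x), 13 mm above its underside
- lid_c_press (a point): point on the top face of the lid of cassette_c, on its centre line, 13 mm in from the free edge and 60 mm from the hinge; moves with the lid. The lid is 73 x 50 x 3 mm. When shut this point is 23.5 mm ahead (+x) of the cassette's origin and 16 mm above its underside, 20 mm above the worktop
- tray: smoked acrylic block tray with three bays side by side along its y, fixed, 89 x 194 mm, walls 14 mm high, floor 4 mm thick. Origin: centre of its underside, on the worktop; x along the cassettes. It stands on the white viewing panel (190 x 280 mm), which is flush with the worktop
- switch_box: grey housing of the rocker switch, fixed to the worktop to the left or right of the viewing panel, 78 x 46 x 12 mm. Origin: centre of its underside; x along the rocker towards the end with the white bar (the 'on' end), z up. The rocker pivots 22 mm above this origin
- rocker (a joint): tilt of the black rocker (56 x 30 x 8 mm), rad: 0 is off (white-bar end raised), 0.4 is fully on (white-bar end pushed down until it stops). It is not sprung: it stays where it is left; about 2 to 4 N on the white-bar end moves it
- rocker_press (a point): point on the top face of the rocker at the white bar, 20 mm from the pivot towards the 'on' end; 30 mm above the worktop when off, 22 mm when fully on
- mortar: white porcelain mortar, open bowl, 90 mm across, 55 mm high; stands on the opposite side of the viewing panel from the switch. Loose bystander; origin at the centre of its underside
- mould: steel embedding mould, small open tray 62 x 46 x 14 mm. Loose bystander; origin at the centre of its underside
- slide_box: blue slide box 85 x 160 x 35 mm. Loose bystander; origin at the centre of its underside
- bottle: amber bottle 66 mm across, 150 mm high. Loose bystander; origin at the centre of its underside
- jar: white jar 60 mm across, 70 mm high. Loose bystander; origin at the centre of its underside
- forceps: steel forceps lying flat, 120 mm long, 5 mm thick. Loose bystander; origin at the centre of its underside
Not all that is in view belongs to the job. There is more than one size of the switch_box; the one meant has the size given above. Leave any red look-alike of the cassette_a alone.

How it is judged:
By the outcome, as a careful person would: the job done as asked, in the order asked, and still so for the second after the job is handed in, with the robot touching nothing.
It also fails if it takes over 48 s, if anything falls off the work surface, if the arm or the gripper's body presses on something with over 40 N, if the wrist force passes 120 N, or if a joint passes its speed limit or range.

### The arm

A 7-joint arm with a two-finger parallel gripper is mounted at the origin on the work surface. World frame = base frame: x ahead of the robot, y to its left, z up, the work surface at z = 0. Lengths are in m, angles in rad, forces in N, time in s.
With the tool pointing down it reaches from about 0.425 to 0.825 m from the base axis. Payload 3.6 kg.
Tool frame: the origin (TCP) lies at the centre of the arm's flange, where the gripper is bolted on; the fingertips stand 173 mm ahead of it and the grasp point (between the pads) lies 155 mm ahead of it (robot.pinch_z is the distance from the TCP to the grasp point, in m); z points along the fingers, y is the line along which they close (so a half turn about z gives the same grasp; the last joint's range is limited). The gripper opens to 85 mm and grips with 20 to 120 N. Pads are 22 mm wide; open, the fingers measure 114 mm over their backs; the gripper's body (76 mm by 85 mm) begins 54 mm behind the grasp point. The pads swing forward as they close: fully open they stand 13 mm farther back than shut.
Start: joints at [1.117, 0.615, -0.013, 1.423, 0.008, 1.103, -0.04], TCP at [0.27, -0.591, 0.405] pointing down, gripper open.
Joint ranges: [-3.12, 3.12], [-0.3, 2.06], [-1.34, 1.32], [0.26, 2.42], [-1.36, 4.5], [0.01, 1.98], [-2.84, 2.84]. Speed limits (rad/s): [2.79, 2.79, 3.14, 3.14, 3.14, 3.14, 3.14].

### API

Orientations are given as a rotation vector (axis times angle).
In Python, from workcell import robot gives the robot as it stands.
- The arm moves only by the tool send_rows, never from a script. Its argument "moves" is a list of rows, each a list of 6 numbers: the shift along the tool's x, y, z in units of 0.3 m (1.0 is 0.3 m), then the turn, a rotation vector about the tool's x, y, z in units of pi rad (1.0 is pi rad). In form: [[x, y, z, ax, ay, az], ...]. A call has 1 to 5 rows; each row is the pose to reach, as a shift and turn from the pose commanded when the call began, along the tool's axes at that moment, turning the shorter way round; what a row does not reach only later rows make up. A row lasts 1/8 s, in which the tool goes at most 62.5 mm and 10.7 degrees, less where a joint would pass 70% of its speed; a pose out of reach is approached as far as the arm can. A call with a number of a shift or a turn outside -1 to 1 is refused whole. A call with a gripper value outside its range is refused whole. "claw" is the opening, from -1 (shut) to 1 (fully open), so that 0 is half open, set as the call begins (left out, the last holds). The fingers move at their own pace and stop on an object; "newtons" is the grip in N (left out, the last holds). Time passes only in rows, so rows that repeat a pose let the fingers close. It gives the time, the measured TCP pose, the force, the opening and the grip force at its end, in the units of the state.
- robot.read_state(): the state, without advancing time (a new reading comes with each control period).
- robot.get_image(name): name is "side" or "top"; returns a dict with "color" (420x560x3 uint8, blue, green, red), "z_map" (420x560 float32, m along the optical axis (not along the pixel's ray), 0 where there is no reading), "vfov" (degrees; the focal length in pixels is half the picture's height over the tangent of half this angle, whatever the lens; pixels are square), "cx", "cy" (the principal point, pixels), "R" (3x3) and "t" (3): a world point X has camera coordinates R X + t. Camera axes: x right, y down, z forward; pixel columns grow to the right and rows downward; lengths in m; the calibration is good to about 2 mm. A picture is of the moment at which its call begins.
- robot.hand_in(): hands the job in; it is judged then, once.
The state is a dict: "clock": time; "qpos": joint angles; "qd": joint speeds; "effort": joint torques, N m; "eef_pos": TCP position; "eef_rot": TCP orientation; "wrist_force": force on the tool from outside, world axes, zero at the start; "torque": the same for the moment, N m; "finger_gap": finger opening in m; "grasp_force": force on a finger pad.
Only numpy, scipy, OpenCV 4.12 (cv2) and the standard library are available. Lean on these libraries where they do the work, as an engineer would, in place of code of your own. Each camera call takes 0.05 s, during which the arm holds its last target. There are 200 camera calls.

## Working session

There is one attempt and no reset: what is moved stays moved. The work goes in short steps, Python scripts to look and compute and a tool call to move; the robot and the scene stay as the last step left them, time stands still between calls to the robot, and variables do not carry over. Pictures are saved under pics/ and viewed, at most 10 in all, crops included, and the job is handed in when it is done.

Besides the shell and the picture viewer there is one more tool, called after "Request:" as name([rows], argument=value, ...), one row to a line, values as JSON. send_rows: Moves the arm, as the interface text tells. Shifts and turns lie within -1 to 1; 1 stands for 0.3 m of shift or pi rad of turn. Its arguments: {"type":"object","properties":{"moves":{"type":"array","items":{"type":"array","items":{"type":"number","minimum":-1,"maximum":1}}},"claw":{"type":"number"},"newtons":{"type":"number"}},"required":["moves"]}

```bash
mkdir -p pics; cat > h.py <<'E'
from workcell import robot
import numpy as np, cv2
from scipy.spatial.transform import Rotation as Ro
def cloud(im):
    z=im["z_map"]; h,w=z.shape; f=h/2/np.tan(np.radians(im["vfov"])/2)
    v,u=np.mgrid[:h,:w]; c=np.stack([(u-im["cx"])/f*z,(v-im["cy"])/f*z,z],-1)
    return (c-np.array(im["t"]))@np.array(im["R"])
E
python3 - <<'E'
from h import *
for n in("top","side"):
    im=robot.get_image(n); cv2.imwrite(f"pics/{n}0.png",im["color"]); np.savez(f"{n}0.npz",p=cloud(im),c=im["color"])
s=robot.read_state(); print(s["eef_pos"],s["eef_rot"],s["clock"],s["wrist_force"])
E
```

```text
[ 0.26955626 -0.59114686  0.40364716] [-3.06773058e+00 -6.66507909e-01  8.96659883e-04] 0.1 [ 0.05228339  0.63870186 -0.72488448]
```

View pics/top0.png

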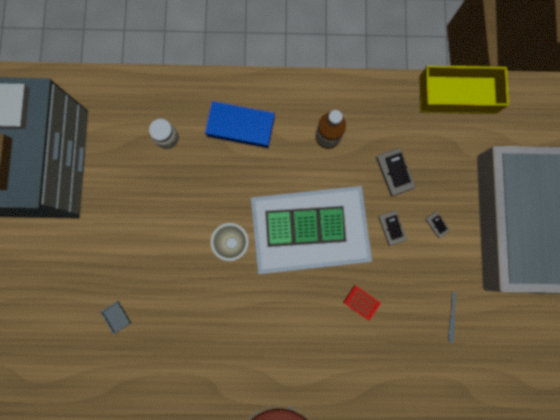

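View pics/side0.png

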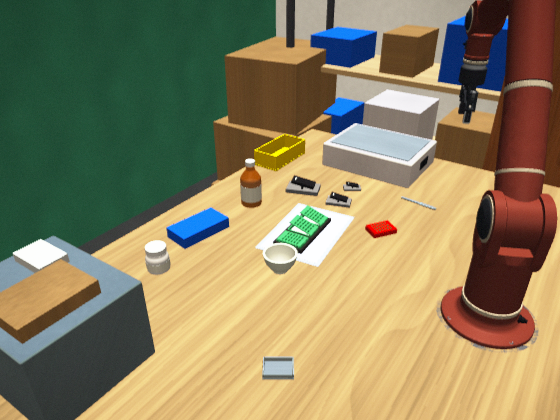

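The top view shows the green cassettes at (280,228), (306,226) and (332,224), and a red look-alike at (362,302). There are three candidate switches, at (396,172), (392,229) and (437,224). I'll measure their sizes and the lid heights next.

```bash
python3 - <<'E'
from h import *
d=np.load("top0.npz"); p,c=d["p"],d["c"].astype(int)
def rect(m,name):
    pts=p[m][:,:2].astype(np.float32)*1000
    r=cv2.minAreaRect(pts); print(name,len(pts),np.round(r[0]),np.round(r[1]),round(r[2],1),"z max",np.round(np.percentile(p[m][:,2],[5,50,98])*1000))
vv,uu=np.mgrid[:420,:560]
for u,v,r in((396,172,26),(392,229,19),(437,224,16)):
    w=(abs(uu-u)<r)&(abs(vv-v)<r)
    rect(w&(p[...,2]>.006)&(p[...,2]<.06),(u,v))
g=(c[...,1]>c[...,2]+50)&(c[...,1]>c[...,0]+40)&(abs(uu-306)<50)&(abs(vv-227)<30)
rect(g,"green")
w=(abs(uu-310)<70)&(abs(vv-229)<50)&(c.min(-1)>110)
rect(w,"panel"); w=(abs(uu-306)<50)&(abs(vv-227)<30)&(p[...,2]>.008); rect(w,"tray")
for u0 in(280,306,332):
    print(u0)
    for v in range(208,246,3): print(v,np.round(p[v,u0-8:u0+9:8,]*1000).astype(int).tolist())
tiles=[cv2.resize(d["c"][140:260,250:460],None,fx=3.8,fy=3.8,interpolation=cv2.INTER_CUBIC)]
cv2.imwrite("pics/crop.png",tiles[0])
E
```

```text
(396, 172) 1126 [ 670. -281.] [109.  65.] 21.0 z max [13. 25. 44.]
(392, 229) 597 [ 528. -272.] [80. 48.] 20.6 z max [ 9. 16. 32.]
(437, 224) 326 [ 539. -384.] [58. 36.] 36.2 z max [ 7. 14. 24.]
green 1763 [498. -59.] [136. 177.] 4.8 z max [18. 25. 42.]
panel 5966 [521. -53.] [192. 320.] 7.2 z max [-2.  1. 14.]
tray 2715 [502. -59.] [145. 194.] 4.8 z max [12. 21. 42.]
280
208 [[574, 25, -1], [573, 5, 5], [574, -15, 0]]
211 [[564, 25, 11], [565, 5, 12], [566, -15, 6]]
214 [[556, 25, 18], [556, 5, 20], [557, -14, 20]]
217 [[548, 25, 21], [549, 5, 16], [549, -14, 21]]
220 [[541, 24, 22], [541, 5, 21], [542, -15, 21]]
223 [[534, 24, 21], [534, 5, 17], [534, -15, 21]]
226 [[526, 24, 19], [527, 5, 21], [527, -15, 20]]
229 [[519, 24, 20], [519, 5, 22], [520, -15, 21]]
232 [[512, 24, 21], [512, 4, 20], [512, -15, 22]]
235 [[505, 24, 19], [505, 4, 21], [505, -15, 21]]
238 [[497, 24, 17], [497, 4, 21], [498, -15, 19]]
241 [[490, 23, 22], [490, 4, 18], [491, -15, 19]]
244 [[483, 23, 12], [483, 4, 13], [484, -16, 12]]
306
208 [[573, -39, 14], [573, -59, 14], [574, -78, 13]]
211 [[565, -39, 17], 
[... 640 characters left out ...]
75, -124, 5], [574, -142, 16]]
211 [[562, -100, 42], [563, -119, 40], [563, -139, 41]]
214 [[556, -100, 40], [556, -120, 38], [556, -139, 39]]
217 [[549, -101, 37], [549, -120, 36], [550, -140, 34]]
220 [[542, -101, 35], [542, -121, 32], [542, -139, 36]]
223 [[535, -101, 30], [535, -121, 30], [535, -140, 33]]
226 [[528, -102, 29], [528, -121, 30], [528, -140, 30]]
229 [[521, -102, 28], [521, -121, 28], [522, -141, 25]]
232 [[513, -102, 27], [514, -121, 27], [514, -141, 24]]
235 [[507, -102, 22], [507, -122, 22], [507, -141, 23]]
238 [[499, -103, 19], [500, -122, 18], [500, -141, 22]]
241 [[492, -103, 16], [493, -123, 16], [493, -143, 11]]
244 [[486, -104, 5], [486, -125, -1], [486, -144, 3]]
```

View pics/crop.png

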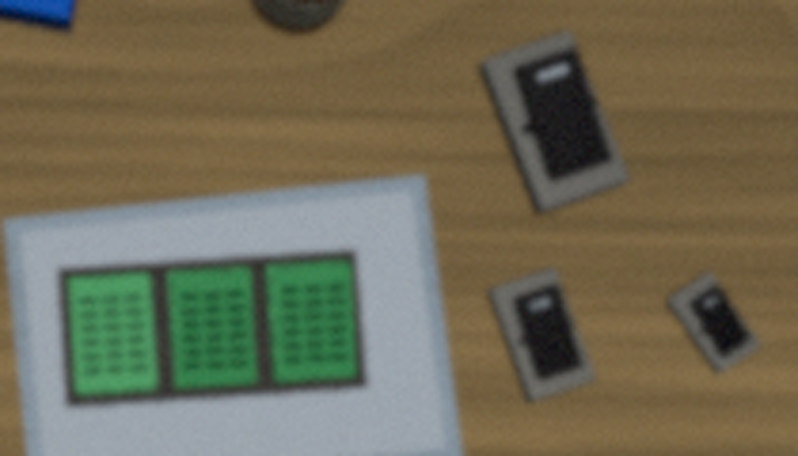

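The middle and right cassettes have their lids ajar, hinged on the near side and open on the far side. The switch at (392,229) measures 80x48 mm, which fits 78x46. The ones at (396,172) and (437,224), about 109x65 and 58x36, are the wrong size. Its white bar is at its far end. Now the target points.

```bash
python3 - <<'E'
from h import *
d=np.load("top0.npz"); p,c=d["p"]*1000,d["c"].astype(int)
vv,uu=np.mgrid[:420,:560]
th=np.radians(4.8); X=np.array([np.cos(th),np.sin(th)]);Y=np.array([-X[1],X[0]])
w=(abs(uu-306)<46)&(abs(vv-227)<26)&(p[...,2]>9)
q=np.stack([p[w][:,:2]@X,p[w][:,:2]@Y],-1)
lo,hi=np.percentile(q,[.7,99.3],axis=0);print("tray frame extents",lo,hi,hi-lo)
ctr=(lo+hi)/2
for k in(64,0,-64):
    print(k,"cass",ctr[0]*X+(ctr[1]+k)*Y,"press",(ctr[0]+23.5)*X+(ctr[1]+k)*Y)
    m=w&(abs(p[...,:2]@Y-ctr[1]-k)<20)&(abs(p[...,:2]@X-ctr[0])<30); A=np.c_[p[m][:,:2]@X-ctr[0],np.ones(m.sum())]
    s=np.linalg.lstsq(A,p[m][:,2],rcond=None)[0];print("slope",np.arctan(s[0]),s[1])
g=(c[...,1]>c[...,2]+40)&w
qg=np.stack([p[g][:,:2]@X,p[g][:,:2]@Y],-1);print("green x",np.percentile(qg[:,0],[1,99])-ctr[0])
w=(abs(uu-392)<19)&(abs(vv-229)<19)
b=w&(c.min(-1)>120); print("bar",b.sum(),p[b].mean(0),c[w].min(-1).max())
k=w&(c.max(-1)<60); print("black",np.round(cv2.minAreaRect(p[k][:,:2].astype(np.float32))[0]),p[k].mean(0))
for r in(10,20,-10,-20): pass
s=robot.read_state(); R=Ro.from_rotvec(s["eef_rot"]).as_matrix(); print(R)
E
```

```text
tray frame extents [ 478.4099428  -196.60396016] [566.81962921  -5.26419969] [ 88.40968642 191.33976047]
64 cass [523.87246655   6.92673128] press [547.29004874   8.89316059]
slope -0.006801718439425346 19.722157091872305
0 cass [529.22784852 -56.84881172] press [552.64543071 -54.8823824 ]
slope 0.31073756851003403 31.714259811497655
-64 cass [ 534.58323049 -120.62435471] press [ 558.00081269 -118.65792539]
slope 0.30015336154374217 31.36553231508269
green x [-37.02445045  36.55634939]
bar 0 [nan nan nan] 105
black [ 491. -135.] [ 526.0102894  -269.48176775   34.13992557]
[[ 9.09848038e-01  4.14940304e-01 -1.04497799e-03]
 [ 4.14941614e-01 -9.09845573e-01  2.11909517e-03]
 [-7.14706081e-05 -2.36165944e-03 -9.99997209e-01]]<stdin>:16: RuntimeWarning: Mean of empty slice.
  ret = um.true_divide(
```

Request:
send_rows([
  [0.76, -0.52, 0, 0, 0, 0],
  [0.76, -0.52, 0, 0, 0, 0],
  [0.76, -0.52, 0, 0, 0, 0],
  [0.76, -0.52, 0, 0, 0, 0],
  [0.76, -0.52, 0, 0, 0, 0],
], claw=-1)

```text
clock: 0.72
eef_pos: [0.4148, -0.3505, 0.4044]
eef_rot: [-3.065, -0.677, -0.002]
wrist_force: [0.3, -0.1, 0.1]
finger_gap: 0.0003
grasp_force: 0.0
```

Request:
send_rows([
  [0.76, -0.515, 0.45, 0, 0, 0],
  [0.76, -0.515, 0.45, 0, 0, 0],
  [0.76, -0.515, 0.45, 0, 0, 0],
  [0.76, -0.515, 0.45, 0, 0, 0],
  [0.76, -0.515, 0.45, 0, 0, 0],
])

```text
clock: 1.35
eef_pos: [0.5564, -0.1177, 0.2684]
eef_rot: [-3.069, -0.668, 0.001]
wrist_force: [0.3, -0.4, 0.1]
finger_gap: -0.0001
grasp_force: 0.0
```

Request:
send_rows([
  [0, 0, 0.02, 0, 0, 0],
  [0, 0, 0.02, 0, 0, 0],
  [0, 0, 0.02, 0, 0, 0],
])

```text
clock: 1.72
eef_pos: [0.5553, -0.1216, 0.2643]
eef_rot: [3.07, 0.662, 0.0]
wrist_force: [-0.5, -0.5, 0.3]
finger_gap: 0.0002
grasp_force: 0.0
```

```bash
python3 - <<'E'
from h import *
t=robot.get_image("top");s=robot.get_image("side")
print(robot.read_state()["eef_pos"])
k=lambda a:cv2.resize(a,None,fx=4,fy=4,interpolation=cv2.INTER_CUBIC)
cv2.imwrite("pics/c2.png",np.hstack([k(t["color"][170:270,230:330][:,:] if 0 else t["color"][170:270,270:370]),k(s["color"][170:270,250:350])]))
E
```

```text
[ 0.55538184 -0.12137442  0.26450431]
```

View pics/c2.png

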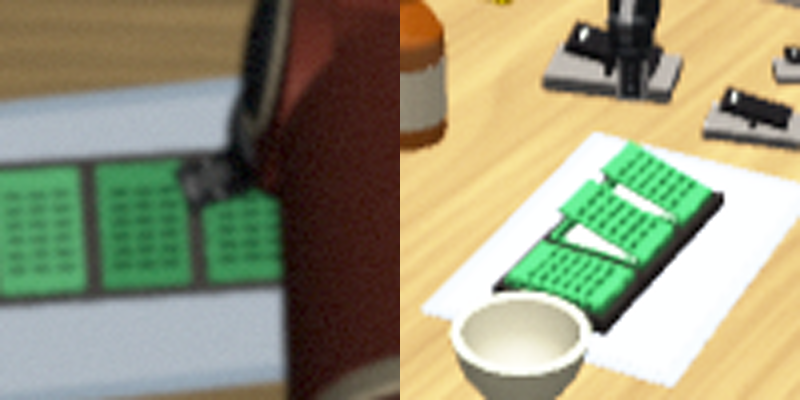

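The top view shows the fingers near (321,215), and the side view shows the tips near (308,191). Both lids are still ajar. I'll check that the expected tip position projects there.

```bash
python3 - <<'E'
from h import *
X=np.array([.5555,-.1213,.0915])
for n in("top","side"):
    im=robot.get_image(n);f=210/np.tan(np.radians(im["vfov"])/2)
    for Q in (X,[.556,-.119,.040]):
        c=np.array(im["R"])@Q+im["t"];print(n,c[0]/c[2]*f+im["cx"],c[1]/c[2]*f+im["cy"])
    p=cloud(im); 
    if n=="top": print(p[208:222:3,314:330:4].round(3).tolist())
E
```

```text
top 335.6512320713196 211.31985630598666
top 331.78415750015506 213.95617639868294
[[[0.573, -0.078, 0.013], [0.574, -0.088, 0.014], [0.574, -0.098, 0.014], [0.545, -0.085, 0.214]], [[0.543, -0.064, 0.18], [0.543, -0.072, 0.183], [0.543, -0.081, 0.181], [0.541, -0.087, 0.2]], [[0.536, -0.064, 0.186], [0.536, -0.072, 0.189], [0.536, -0.08, 0.192], [0.534, -0.087, 0.203]], [[0.548, -0.076, 0.039], [0.53, -0.072, 0.184], [0.531, -0.081, 0.176], [0.533, -0.091, 0.167]], [[0.541, -0.077, 0.038], [0.524, -0.072, 0.184], [0.525, -0.081, 0.182], [0.542, -0.106, 0.03]]]
side 307.78057635732716 194.02316548318151
side 306.7382996355157 209.4547690819193
```

Request:
send_rows([
  [0, 0, 0.1, 0, 0, 0],
  [0, 0, 0.15, 0, 0, 0],
  [0, 0, 0.17, 0, 0, 0],
  [0, 0, 0.19, 0, 0, 0],
  [0, 0, 0.2, 0, 0, 0],
])

```text
clock: 2.55
eef_pos: [0.5566, -0.1196, 0.2044]
eef_rot: [3.069, 0.667, 0.005]
wrist_force: [0.8, 1.0, 1.4]
finger_gap: -0.0002
grasp_force: 1.1
```

Request:
send_rows([
  [0, 0, 0.006, 0, 0, 0],
  [0, 0, 0.012, 0, 0, 0],
  [0, 0, 0.018, 0, 0, 0],
  [0, 0, 0.022, 0, 0, 0],
  [0, 0, 0.025, 0, 0, 0],
])

```text
clock: 3.18
eef_pos: [0.5559, -0.1197, 0.1962]
eef_rot: [3.07, 0.667, 0.001]
wrist_force: [1.8, -0.2, 2.1]
finger_gap: 0.0003
grasp_force: 1.2
```

Request:
send_rows([
  [0, 0, 0.004, 0, 0, 0],
  [0, 0, 0.007, 0, 0, 0],
  [0, 0, 0.01, 0, 0, 0],
  [0, 0, 0.01, 0, 0, 0],
])

```text
clock: 3.68
eef_pos: [0.5558, -0.1197, 0.1933]
eef_rot: [3.07, 0.667, 0.0]
wrist_force: [1.6, -0.4, 2.9]
finger_gap: 0.0002
grasp_force: 1.6
```

Request:
send_rows([
  [0, 0, 0.003, 0, 0, 0],
  [0, 0, 0.005, 0, 0, 0],
  [0, 0, 0.005, 0, 0, 0],
])

```text
clock: 4.05
eef_pos: [0.5558, -0.1197, 0.1929]
eef_rot: [3.07, 0.667, 0.001]
wrist_force: [-0.2, 0.5, 9.9]
finger_gap: -0.0003
grasp_force: 5.0
```

Request:
send_rows([
  [0, 0, 0.003, 0, 0, 0],
  [0, 0, 0.003, 0, 0, 0],
  [0, 0, 0.003, 0, 0, 0],
])

```text
clock: 4.42
eef_pos: [0.5558, -0.1197, 0.1925]
eef_rot: [3.07, 0.667, 0.001]
wrist_force: [-0.5, 0.4, 13.6]
finger_gap: -0.0003
grasp_force: 6.8
```

Request:
send_rows([
  [0, 0, -0.1, 0, 0, 0],
  [0, 0, -0.2, 0, 0, 0],
  [0.073, -0.204, -0.2, 0, 0, 0],
  [0.073, -0.204, -0.2, 0, 0, 0],
  [0.073, -0.204, -0.14, 0, 0, 0],
])

```text
clock: 5.05
eef_pos: [0.5496, -0.0538, 0.2328]
eef_rot: [-3.069, -0.671, 0.002]
wrist_force: [0.1, -0.2, -0.3]
finger_gap: 0.0002
grasp_force: 0.0
```

Request:
send_rows([
  [0, 0, 0.04, 0, 0, 0],
  [0, 0, 0.06, 0, 0, 0],
  [0, 0, 0.08, 0, 0, 0],
  [0, 0, 0.1, 0, 0, 0],
  [0, 0, 0.11, 0, 0, 0],
])

```text
clock: 5.68
eef_pos: [0.5511, -0.0551, 0.2001]
eef_rot: [3.069, 0.667, 0.004]
wrist_force: [1.1, 0.6, 3.1]
finger_gap: 0.0002
grasp_force: 1.1
```

Request:
send_rows([
  [0, 0, 0.007, 0, 0, 0],
  [0, 0, 0.014, 0, 0, 0],
  [0, 0, 0.018, 0, 0, 0],
  [0, 0, 0.022, 0, 0, 0],
  [0, 0, 0.022, 0, 0, 0],
])

```text
clock: 6.3
eef_pos: [0.5504, -0.0549, 0.1933]
eef_rot: [3.07, 0.667, 0.001]
wrist_force: [2.0, -0.1, 2.3]
finger_gap: 0.0
grasp_force: 1.3
```

Request:
send_rows([
  [0, 0, 0.003, 0, 0, 0],
  [0, 0, 0.006, 0, 0, 0],
  [0, 0, 0.006, 0, 0, 0],
])

```text
clock: 6.68
eef_pos: [0.5504, -0.0549, 0.1927]
eef_rot: [3.07, 0.667, 0.001]
wrist_force: [0.1, -0.9, 10.9]
finger_gap: -0.0
grasp_force: 5.5
```

Request:
send_rows([
  [0, 0, 0.003, 0, 0, 0],
  [0, 0, 0.003, 0, 0, 0],
  [0, 0, 0.003, 0, 0, 0],
])

```text
clock: 7.05
eef_pos: [0.5504, -0.0549, 0.1925]
eef_rot: [3.07, 0.667, 0.002]
wrist_force: [-1.3, 0.2, 15.4]
finger_gap: 0.0
grasp_force: 7.5
```

Request:
send_rows([
  [0, 0, -0.15, 0, 0, 0],
  [0, 0, -0.25, 0, 0, 0],
  [-0.301, 0.632, -0.25, 0, 0, 0],
  [-0.301, 0.632, -0.25, 0, 0, 0],
  [-0.301, 0.632, -0.25, 0, 0, 0],
])

```text
clock: 7.68
eef_pos: [0.5458, -0.2435, 0.2646]
eef_rot: [-3.067, -0.668, 0.006]
wrist_force: [0.8, 0.3, -1.0]
finger_gap: -0.0
grasp_force: 0.0
```

Request:
send_rows([
  [0, 0, 0, 0, 0, 0],
  [0, 0, 0, 0, 0, 0],
  [0, 0, 0, 0, 0, 0],
])

```text
clock: 8.05
eef_pos: [0.5473, -0.2399, 0.265]
eef_rot: [-3.066, -0.672, 0.002]
wrist_force: [0.7, 0.2, 0.3]
finger_gap: -0.0001
grasp_force: 0.0
```

```bash
python3 - <<'E'
from h import *
t=robot.get_image("top");s=robot.get_image("side")
print(robot.read_state()["eef_pos"])
k=lambda a:cv2.resize(a,None,fx=4,fy=4,interpolation=cv2.INTER_CUBIC)
cv2.imwrite("pics/c3.png",np.hstack([k(t["color"][180:280,255:355]),k(s["color"][165:265,258:358])]))
p=cloud(t)*1000
for u in(280,306,332):
    m=p[214:240,u-8:u+8].reshape(-1,3);A=np.c_[m[:,0]-530,np.ones(len(m))];print(u,np.linalg.lstsq(A,m[:,2],rcond=None)[0],np.median(m[:,2]))
f=210/np.tan(np.radians(s["vfov"])/2)
for Q in([.547,-.265,.03],[.528,-.272,.022]):
    c=np.array(s["R"])@Q+s["t"];print(c[0]/c[2]*f+s["cx"],c[1]/c[2]*f+s["cy"])
E
```

```text
[ 0.5474762  -0.24029206  0.26532372]
280 [-1.31394235 18.26722734] 19.72439086203284
306 [-2.33801576 19.65425734] 19.830748443441454
332 [-2.36502868 22.46531049] 19.954015833266613
332.9842519078705 193.92770100956707
339.1080000092763 196.857683133671
```

View pics/c3.png

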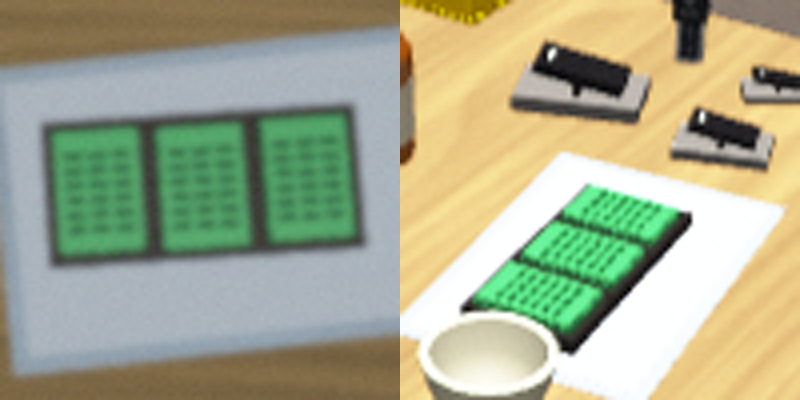

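All three lids are shut and level: the medians are about 20 mm, and the crops show them flush. The switch's white bar is at side pixel (332,194.5), against a prediction of (333,194). I'll go press it.

Request:
send_rows([
  [-0.035, 0.076, 0, 0, 0, 0],
  [-0.035, 0.076, 0.08, 0, 0, 0],
  [-0.035, 0.076, 0.14, 0, 0, 0],
  [-0.035, 0.076, 0.17, 0, 0, 0],
  [-0.035, 0.076, 0.19, 0, 0, 0],
])

```text
clock: 8.78
eef_pos: [0.5473, -0.2668, 0.208]
eef_rot: [-3.069, -0.669, 0.0]
wrist_force: [0.1, -0.1, -0.2]
finger_gap: 0.0001
grasp_force: 0.0
```

Request:
send_rows([
  [0, 0, 0.01, 0, 0, 0],
  [0, 0, 0.02, 0, 0, 0],
  [0, 0, 0.028, 0, 0, 0],
  [0, 0, 0.035, 0, 0, 0],
  [0, 0, 0.035, 0, 0, 0],
])

```text
clock: 9.4
eef_pos: [0.548, -0.2672, 0.1986]
eef_rot: [3.069, 0.668, 0.004]
wrist_force: [3.1, 1.5, 2.8]
finger_gap: 0.0003
grasp_force: 1.6
```

Request:
send_rows([
  [0, 0, 0.006, 0, 0, 0],
  [0, 0, 0.01, 0, 0, 0],
  [0, 0, 0.014, 0, 0, 0],
  [0, 0, 0.014, 0, 0, 0],
])

```text
clock: 9.9
eef_pos: [0.5482, -0.2671, 0.1966]
eef_rot: [3.069, 0.667, 0.005]
wrist_force: [-0.1, 3.5, 16.2]
finger_gap: 0.0003
grasp_force: 8.1
```

Request:
send_rows([
  [0, 0, 0.003, 0, 0, 0],
  [0, 0, 0.005, 0, 0, 0],
  [0, 0, 0.005, 0, 0, 0],
])

```text
clock: 10.28
eef_pos: [0.5482, -0.2671, 0.1964]
eef_rot: [3.068, 0.667, 0.006]
wrist_force: [-2.1, 4.6, 23.3]
finger_gap: -0.0002
grasp_force: 11.4
```

Request:
send_rows([
  [0, 0, -0.1, 0, 0, 0],
  [0, 0, -0.3, 0, 0, 0],
  [0, 0, -0.45, 0, 0, 0],
  [-0.2, 0.4, -0.5, 0, 0, 0],
  [-0.2, 0.4, -0.5, 0, 0, 0],
])

```text
clock: 10.9
eef_pos: [0.5416, -0.393, 0.3414]
eef_rot: [-3.069, -0.669, 0.004]
wrist_force: [0.4, -0.5, 0.3]
finger_gap: 0.0
grasp_force: 0.0
```

Request:
send_rows([
  [0, 0, 0, 0, 0, 0],
  [0, 0, 0, 0, 0, 0],
  [0, 0, 0, 0, 0, 0],
])

```text
clock: 11.28
eef_pos: [0.543, -0.3898, 0.3403]
eef_rot: [-3.066, -0.67, 0.002]
wrist_force: [0.3, 0.6, 0.5]
finger_gap: -0.0
grasp_force: 0.0
```

```bash
python3 - <<'E'
from h import *
t=robot.get_image("top");s=robot.get_image("side")
k=lambda a:cv2.resize(a,None,fx=4,fy=4,interpolation=cv2.INTER_CUBIC)
cv2.imwrite("pics/c4.png",np.hstack([k(t["color"][180:280,255:355]),k(s["color"][165:265,258:358])]))
p=cloud(t)*1000
for u in(280,306,332): print([np.median(p[v:v+4,u-8:u+8,2]).round(1) for v in range(214,240,4)])
E
```

```text
[np.float64(19.8), np.float64(19.8), np.float64(20.2), np.float64(20.4), np.float64(19.7), np.float64(20.1), np.float64(20.1)]
[np.float64(19.7), np.float64(19.5), np.float64(19.7), np.float64(20.1), np.float64(19.6), np.float64(19.9), np.float64(20.0)]
[np.float64(19.7), np.float64(20.1), np.float64(19.6), np.float64(20.0), np.float64(19.8), np.float64(19.8), np.float64(15.9)]
```

View pics/c4.png

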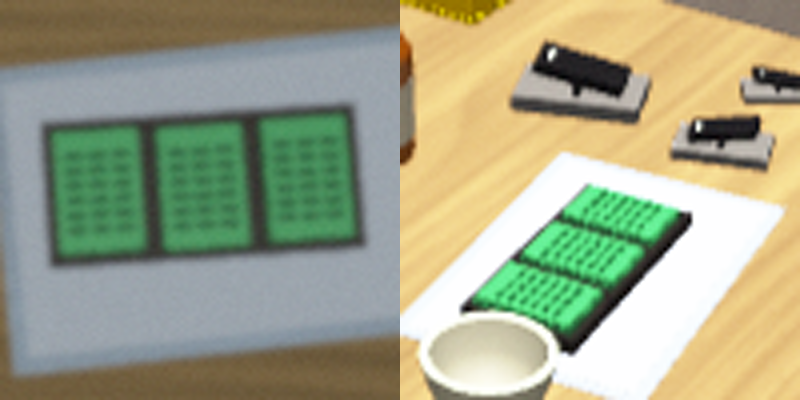

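The lids are flush, and the rocker at side crop (725,128) now has its white-bar end down. It met a hard stop at 23 N.

```bash
python3 -c "
from workcell import robot
print(robot.hand_in())"
```

```text
the job is handed in; nothing more can be done
None
```

The two ajar lids are pressed shut, so all three cassettes are closed and level at about 20 mm. The rocker's white-bar end was then pushed down to its hard stop, and the job was handed in at about 11 s. I didn't see the viewing panel visibly light up in the last picture.

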